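# Sort the sample goods at the storeroom check-in bench

### The job

Clear up the mixed samples on the check-in bench: stand the two sauce bottles upright in the deep two-bay crate, one to a bay, stand the two tubs upright in the shallow two-bay tray, one to a bay, and lay the heavy-headed probe flat inside the long narrow tray. Take the probe at its balance point (the black rubber sleeve) so that it stays level all the way, set everything down rather than dropping it, knock nothing over, let go of it all and leave the carton and the can where they are.

Things in the scene. Friction and masses are not known exactly. Their poses are not given: they have to be found in the camera images.
- bottle_a: One of two alike (interchangeable): small dark sauce bottle with paper label, standing upright: body 44 mm diameter up to z = 85 mm, shoulder narrowing to a 22 mm neck at z = 104 to 111 mm, black cylindrical screw cap 30 mm diameter from z = 111 to 140 mm (its top). Take it by the cap. About 0.22 kg. Origin: centre of its underside, z up.
- bottle_b: The other bottle, alike: small dark sauce bottle with paper label, standing upright: body 44 mm diameter up to z = 85 mm, shoulder narrowing to a 22 mm neck at z = 104 to 111 mm, black cylindrical screw cap 30 mm diameter from z = 111 to 140 mm (its top). Take it by the cap. About 0.22 kg. Origin: centre of its underside, z up.
- tub_a: One of two alike (interchangeable): squat round white tub with a dark grey lid, closed, standing upright: 52 mm high; body 48 mm diameter at the foot, 52 mm at z = 41 mm; lid 55 mm diameter from z = 41 to 52 mm (overhangs slightly). About 0.10 kg. Origin: centre of its underside, z up.
- tub_b: The other tub, alike: squat round white tub with a dark grey lid, closed, standing upright: 52 mm high; body 48 mm diameter at the foot, 52 mm at z = 41 mm; lid 55 mm diameter from z = 41 to 52 mm (overhangs slightly). About 0.10 kg. Origin: centre of its underside, z up.
- probe: Core probe lying flat, 180 mm long (x), 28 mm wide and high. Heavy square steel head at x = 60 to 90 mm, light black square end at x = -90 to -60; between them a round rod 14 mm thick, centreline at z = 14. Balance point at x = +40 mm, mid of a 26 mm black rubber sleeve, flush with the rod. 0.29 kg. Origin: mid-length, on the underside; x towards the heavy head, z up.
- crate: Deep white crate for the bottles, fixed, open above: 76 (x) by 148 (y) mm, 64 high, walls and floor 4. A wall at y = 0, as high as the rim, makes two bays 68 by 68 mm inside, centred at y = +36 and -36 mm. Origin: centre of its underside; inner floor at z = 4 mm.
- tub_tray: Shallow white tray for the tubs, fixed, open above: 83 (x) by 162 (y) mm, 20 high, walls and floor 4. A wall at y = 0, as high as the rim, makes two bays 75 by 75 mm inside, centred at y = +39.5 and -39.5 mm. Origin: centre of its underside; inner floor at z = 4 mm.
- probe_tray: Long narrow white tray for the probe (along it, head at either end), fixed, open above: 212 (x) by 60 (y) mm, 18 high, inside 204 by 52, floor and walls 4. The long sides have walls only at the ends (|x| over 76 mm), cut away to the floor between them for the fingers. Origin: centre of its underside; inner floor at z = 4 mm.
- carton: Bystander: cardboard carton 100 (x) by 120 (y) by 75 mm high, 0.6 kg, loose. Leave it alone. Origin: centre of its underside.
- can: Bystander: big upright food can with paper label, 74 mm diameter, 108 mm high, 0.45 kg, loose. Leave it alone. Origin: centre of its underside.
Things that resemble listed ones, but are neither listed nor needed, are in the scene too. What is shaped like the bottle_a but yellow is not meant.

How it is judged:
By the outcome, as a careful person would: the job done as asked, in the order asked, and still so for the second after the job is handed in, with the robot touching nothing.
It also fails if it takes over 141 s, if anything falls off the work surface, if the arm or the gripper's body presses on something with over 40 N, if the wrist force passes 120 N, or if a joint passes its speed limit or range.

### The arm

A 6-joint arm with a two-finger parallel gripper is mounted at the origin on the work surface. World frame = base frame: x ahead of the robot, y to its left, z up, the work surface at z = 0. Lengths are in m, angles in rad, forces in N, time in s.
With the tool pointing down it reaches from about 0.35 to 1 m from the base axis. Payload 7.1 kg.
Tool frame: the origin (TCP) lies at the centre of the arm's flange, where the gripper is bolted on; the fingertips stand 173 mm ahead of it and the grasp point (between the pads) lies 155 mm ahead of it; z points along the fingers, y is the line along which they close (so a half turn about z gives the same grasp; the last joint's range is limited). The gripper opens to 85 mm and grips with 20 to 120 N. Pads are 22 mm wide; open, the fingers measure 114 mm over their backs; the gripper's body (76 mm by 85 mm) begins 54 mm behind the grasp point. The pads swing forward as they close: fully open they stand 13 mm farther back than shut.
Start: joints at [-1.206, 0.423, 1.63, -0, 1.089, -0.019], TCP at [0.234, -0.58, 0.405] pointing down, gripper open.
Joint ranges: [-3, 3], [-0.9, 2.11], [0.09, 2.58], [-1.31, 4.45], [0.11, 2.69], [-2.54, 2.54]. Speed limits (rad/s): [2.39, 2.39, 3.01, 3.14, 3.14, 3.14].

### API

Orientations are given as a unit quaternion [w, x, y, z].
In Python, from station import get_state, camera, sign_off gives the robot as it stands.
- The arm moves only by the tool send_rows, never from a script. Its argument "steps" is text: rows parted by semicolons, each of 7 numbers parted by spaces: the finger opening in mm, from 0 to 85.4, then the shift along the tool's x, y, z scaled (see below), then the turn, a rotation vector about the tool's x, y, z scaled (see below). In form: gripper tx ty tz ax ay az; .... A call has 1 to 10 rows; each row is the pose to reach, as a shift and turn from the pose commanded when the call began, along the tool's axes at that moment, turning the shorter way round; what a row does not reach only later rows make up. The controller multiplies each number of a shift by 0.4 m and each number of a turn by 180 degrees. A row lasts 1/8 s, in which the tool goes at most 62.5 mm and 10.7 degrees, less where a joint would pass 70% of its speed; a pose out of reach is approached as far as the arm can. A call with a number of a shift or a turn outside -1 to 1 is refused whole. A call with a gripper value outside its range is refused whole. The fingers move at their own pace and stop on an object; "newtons" is the grip in N (left out, the last holds). Time passes only in rows, so rows that repeat a pose let the fingers close. It gives the time, the measured TCP pose, the force, the opening and the grip force at its end, in the units of the state.
- get_state(): the state, without advancing time (a new reading comes with each control period).
- camera(name): name is "scene" or "top" or "wrist"; returns a dict with "img" (384x512x3 uint8, blue, green, red), "range_z" (384x512 float32, m along the optical axis (not along the pixel's ray), 0 where there is no reading), "fovy" (degrees; the focal length in pixels is half the picture's height over the tangent of half this angle, whatever the lens; pixels are square), "cx", "cy" (the principal point, pixels), "R" (3x3) and "t" (3): a world point X has camera coordinates R X + t. Camera axes: x right, y down, z forward; pixel columns grow to the right and rows downward; lengths in m; the calibration is good to about 2 mm. A picture is of the moment at which its call begins.
- sign_off(): hands the job in; it is judged then, once.
The state is a dict: "time_s": time; "qpos": joint angles; "dq": joint speeds; "joint_efforts": joint torques, N m; "tool_pos": TCP position; "tool_rot": TCP orientation; "force": force on the tool from outside, world axes, zero at the start; "moment": the same for the moment, N m; "finger_gap": opening from 0.0 (shut) to 1.0 (fully open); "gripper_force": force on a finger pad.
Only numpy, scipy, OpenCV 4.12 (cv2) and the standard library are available. Lean on these libraries where they do the work, as an engineer would, in place of code of your own. Each camera call takes 0.05 s, during which the arm holds its last target. There are 200 camera calls.

## Working session

There is one attempt and no reset: what is moved stays moved. The work goes in short steps, Python scripts to look and compute and a tool call to move; the robot and the scene stay as the last step left them, time stands still between calls to the robot, and variables do not carry over. Pictures are saved under pics/ and viewed, at most 14 in all, crops included, and the job is handed in when it is done.

Besides the shell and the picture viewer there is one more tool, called as name(argument=value, ...) on one line, values as JSON. send_rows: Moves the arm, as the interface text tells. Shifts and turns lie within -1 to 1; 1 stands for 0.4 m of shift or 180 degrees of turn. Its arguments: {"type":"object","properties":{"steps":{"type":"string"},"newtons":{"type":"number"}},"required":["steps"]}

```bash
mkdir -p pics
cat > h.py <<'E'
import numpy as np, cv2
from station import get_state, camera, sign_off
def world(c):
    h,w=c["range_z"].shape; f=h/2/np.tan(np.radians(c["fovy"])/2)
    v,u=np.mgrid[:h,:w]; z=c["range_z"]
    P=np.stack([(u-c["cx"])/f*z,(v-c["cy"])/f*z,z],-1)
    W=(P-np.array(c["t"]))@np.array(c["R"]); W[z==0]=np.nan
    return W
E
python3 - <<'E'
from h import *
print(get_state())
for n in ("top","scene"):
    c=camera(n); np.savez(n+".npz",W=world(c),img=c["img"])
    print(n,c["fovy"],c["R"],c["t"])
    cv2.imwrite(f"pics/{n}0.png",cv2.resize(c["img"],(800,600),interpolation=cv2.INTER_CUBIC))
E
```

```text
{'time_s': 0.0, 'qpos': array([-1.20598604e+00,  4.23820791e-01,  1.63070898e+00, -1.59883629e-05,
        1.08858551e+00, -1.89937948e-02]), 'dq': array([-0.0007454 ,  0.0008996 ,  0.00101065,  0.00060993, -0.00095954,
        0.00043249]), 'joint_efforts': array([-5.42593061e-04, -5.57392180e+01, -2.81740755e+01, -1.34289780e-04,
        7.41555967e-03, -2.37652483e-05]), 'tool_pos': array([ 0.23395468, -0.57925013,  0.40395055]), 'tool_rot': array([-7.48741584e-04,  9.81642249e-01,  1.90729954e-01, -1.37956379e-04]), 'force': array([ 0.46485509,  0.80040869, -0.35249741]), 'moment': array([ 0.01051175, -0.02547237,  0.02778872]), 'gripper_force': 0.0, 'finger_gap': 0.9962765357592477}
top 52.97365072560361 [[ 0.00458002 -0.99966278  0.02556086]
 [-0.99274986 -0.00761559 -0.11995712]
 [ 0.12011133 -0.02482614 -0.99244996]] [-0.02823336  0.51870056  1.21712503]
scene 43.85051317776821 [[-0.88094534  0.47281541  0.0195163 ]
 [ 0.30242492  0.59423751 -0.74526569]
 [-0.36397042 -0.65063612 -0.66648193]] [ 0.45936984 -0.13123285  1.87432268]
```

View pics/top0.png

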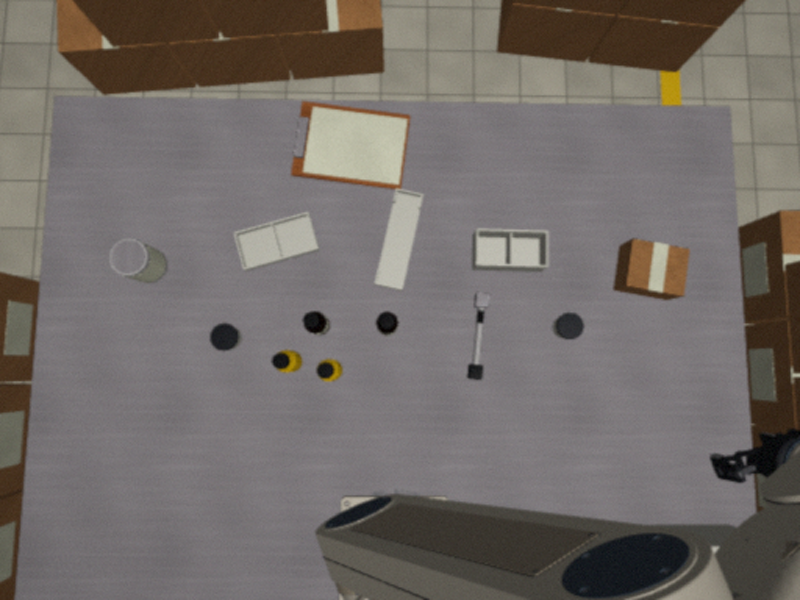

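View pics/scene0.png

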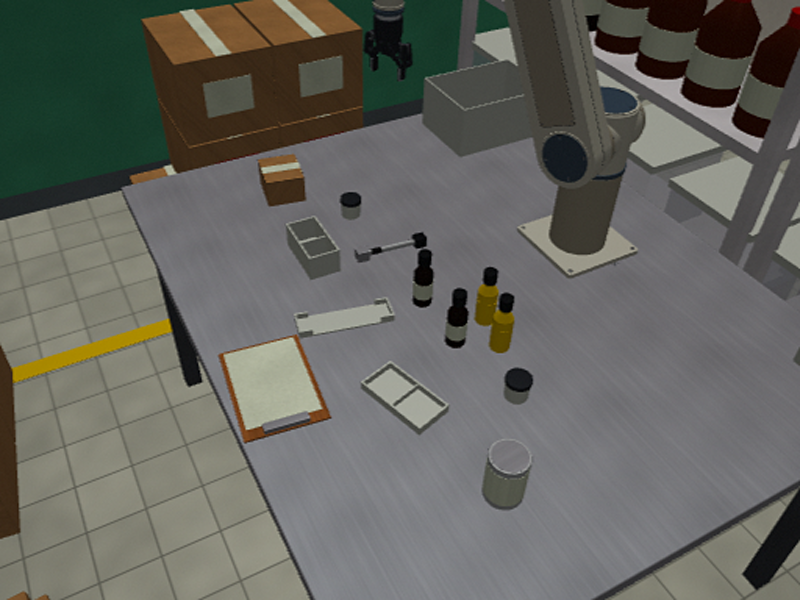

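The top picture (800x600) shows dark bottles at (316,322) and (387,322), tubs at (224,337) and (569,326), and the tub tray at (276,241). The probe tray is at (400,239), the crate at (511,249), and the probe runs from its head (483,299) to its end (475,372). The yellow bottles are at (287,361) and (329,370).

```bash
cat > m.py <<'E'
from h import *
def sel(W,zlo,zhi,c,r):
    m=(W[...,2]>zlo)&(W[...,2]<zhi)&(np.hypot(W[...,0]-c[0],W[...,1]-c[1])<r); return W[m]
if __name__=="__main__":
    T=np.load("top.npz");S=np.load("scene.npz")
    px=dict(bot1=(316,322),bot2=(387,322),y1=(283,361),y2=(326,370),tub1=(224,337),tub2=(569,326),ttray=(276,241),ptray=(400,239),crate=(511,249),head=(483,299),end=(475,372),sleeve=(480,316),carton=(655,268),can=(130,258))
    for k,(u,v) in px.items():
        p=np.nanmedian(T["W"][int(v*.64)-1:int(v*.64)+2,int(u*.64)-1:int(u*.64)+2].reshape(-1,3),0)
        print(k,p.round(4))
        rng={'b':(.118,.16,.035),'y':(.118,.16,.035),'t':(.043,.065,.045)}
        if k[:3]=='bot' or k in('y1','y2'): a=(.125,.16,.03)
        elif k[:3]=='tub': a=(.046,.065,.045)
        elif k in('ttray','ptray','crate'): a={'ttray':(.013,.03,.1),'ptray':(.012,.03,.125),'crate':(.056,.08,.095)}[k]
        elif k in('head','end'): a=(.021,.04,.035)
        else: continue
        for nm,X in(("top",T),("scene",S)):
            q=sel(X["W"],*a[:2],p,a[2])
            if len(q)<4: print("  ",nm,len(q));continue
            r=cv2.minAreaRect(q[:,:2].astype(np.float32)*1000)
            print("  ",nm,len(q),"mean",q.mean(0).round(4),"rect mm",np.round(r[0],1),np.round(r[1],1),round(r[2],1),'z',np.percentile(q[:,2],[5,95]).round(4))
E
python3 m.py
```

```text
bot1 [0.4478 0.1499 0.1378]
   top 85 mean [0.4525 0.1605 0.1389] rect mm [452.  160.6] [26.7 26.6] 0.6 z [0.1345 0.1423]
   scene 64 mean [0.4613 0.162  0.1381] rect mm [460.1 160. ] [27.1 29.2] 51.3 z [0.1293 0.1431]
bot2 [0.4486 0.0183 0.1384]
   top 79 mean [0.4527 0.0189 0.139 ] rect mm [453.   19.8] [26.8 26.5] 0.4 z [0.1353 0.1422]
   scene 68 mean [0.4629 0.0215 0.1369] rect mm [460.8  17.5] [34.5 27.1] 63.2 z [0.1277 0.1431]
y1 [0.3747 0.2092 0.1392]
   top 86 mean [0.3764 0.2164 0.1392] rect mm [376.1 216.4] [26.7 26. ] 89.9 z [0.1357 0.1426]
   scene 78 mean [0.3869 0.22   0.1368] rect mm [386.8 217.6] [29.9 29.3] 16.1 z [0.1264 0.1433]
y2 [0.3606 0.1308 0.1381]
   top 87 mean [0.3593 0.1329 0.1389] rect mm [359.2 133.7] [26.  29.5] 0.7 z [0.1353 0.1425]
   scene 71 mean [0.3693 0.1359 0.1367] rect mm [367.9 133.5] [30.8 28.5] 31.1 z [0.1271 0.1435]
tub1 [0.4244 0.3446 0.0525]
   top 243 mean [0.4243 0.3465 0.0514] rect mm [424.6 346.2] [53.7 50.5] 89.8 z [0.0478 0.0556]
   scene 206 mean [0.4335 0.3477 0.0519] rect mm [432.4 346.3] [54.2 51.8] 55.9 z [0.0475 0.0554]
tub2 
[... 785 characters left out ...]
4] [148.7  77.9] 89.3 z [0.0572 0.0664]
   scene 206 mean [ 0.6168 -0.2354  0.0625] rect mm [ 616.5 -237.4] [160.6  79.5] 88.6 z [0.0569 0.0684]
head [ 0.5069 -0.182   0.0263]
   top 85 mean [ 0.5033 -0.1784  0.0265] rect mm [ 497.3 -178.7] [45.8 27.3] 0.2 z [0.0222 0.0301]
   scene 57 mean [ 0.5114 -0.177   0.0275] rect mm [ 500.9 -178.7] [57.7 31.1] 0.8 z [0.0217 0.0324]
end [ 0.3548 -0.1644  0.0282]
   top 88 mean [ 0.3594 -0.164   0.0267] rect mm [ 364.5 -164.3] [26.6 44.9] 89.0 z [0.0214 0.0308]
   scene 50 mean [ 0.3672 -0.1624  0.0269] rect mm [ 365.8 -162.6] [42.3 33.8] 25.2 z [0.0218 0.0323]
sleeve [ 0.4712 -0.1759  0.0215]
carton [ 0.5684 -0.5267  0.0751]
can [0.5717 0.5162 0.1072]
```

```bash
cat > p.py <<'E'
import sys
from h import *
from scipy.spatial.transform import Rotation as Ro
# usage: p.py x,y,z_grasp,yaw ...   rows relative to current pose; z of grasp point
s=get_state(); q=s["tool_rot"]; R=Ro.from_quat([q[1],q[2],q[3],q[0]])
x=R.as_matrix()[:,0]; g=s["tool_pos"]+.155*R.as_matrix()[:,2]
print("t",round(s["time_s"],2),"grasp",g.round(4),"yaw",round(np.degrees(np.arctan2(x[1],x[0])),1),"F",s["force"].round(1),"gap",round(s["finger_gap"]*85.4,1),"gf",round(s["gripper_force"],1),"q",s["qpos"].round(2))
for a in sys.argv[1:]:
    X=np.array([float(v) for v in a.split(",")])
    T=Ro.from_euler("z",X[3],degrees=True)*Ro.from_euler("x",180,degrees=True)
    tp=X[:3]-.155*T.as_matrix()[:,2]
    d=R.inv().apply(tp-s["tool_pos"])/.4; w=(R.inv()*T).as_rotvec()/np.pi
    print(a,"->",*np.round(np.r_[d,w],4))
E
python3 p.py 0.40,0.09,0.30,0 0.40,-0.2,0.3,0
```

```text
t 0.1 grasp [ 0.2339 -0.5791  0.249 ] yaw 22.0 F [-0.9 -0.4 -0.3] gap 85.6 gf 0.0 q [-1.21  0.42  1.63 -0.    1.09 -0.02]
0.40,0.09,0.30,0 -> 1.0114 -1.3962 -0.1255 -0.0005 0.0001 0.1222
0.40,-0.2,0.3,0 -> 0.7399 -0.724 -0.1264 -0.0005 0.0001 0.1222
```

send_rows(steps="85 0.4 -0.4 -0.126 0 0 0.06;85 0.74 -0.724 -0.126 -0.0005 0 0.122;85 0.74 -0.724 -0.126 -0.0005 0 0.122;85 0.74 -0.724 -0.126 -0.0005 0 0.122;85 0.74 -0.724 -0.126 -0.0005 0 0.122;85 0.74 -0.724 -0.126 -0.0005 0 0.122;85 0.74 -0.724 -0.126 -0.0005 0 0.122;85 0.74 -0.724 -0.126 -0.0005 0 0.122;85 0.74 -0.724 -0.126 -0.0005 0 0.122;85 0.74 -0.724 -0.126 -0.0005 0 0.122", newtons=40)

```text
time_s: 1.35
tool_pos: [0.3997, -0.201, 0.4548]
tool_rot: [0.001, 1.0, -0.0, -0.0]
force: [-0.1, -0.6, -0.1]
finger_gap: 0.995
gripper_force: 0.0
```

```bash
python3 - <<'E'
from h import *
c=camera("wrist"); np.savez("w1.npz",W=world(c),img=c["img"])
print(c["fovy"],-np.array(c["R"]).T@c["t"],np.array(c["R"]).round(2))
cv2.imwrite("pics/w1.png",c["img"])
E
python3 p.py 0.4,0.09,0.30,0
```

```text
70.62105131303068 [ 0.46607264 -0.20106066  0.42430238] [[-0.   -1.    0.  ]
 [-0.97  0.    0.26]
 [-0.26 -0.   -0.97]]
t 1.4 grasp [ 0.3997 -0.2013  0.2999] yaw -0.1 F [ 0.1  0.2 -0.3] gap 85.5 gf 0.0 q [-0.49  0.09  1.95 -0.    1.1   1.08]
0.4,0.09,0.30,0 -> -0.0001 -0.7276 -0.0013 0.0004 0.0001 -0.0004
```

View pics/w1.png

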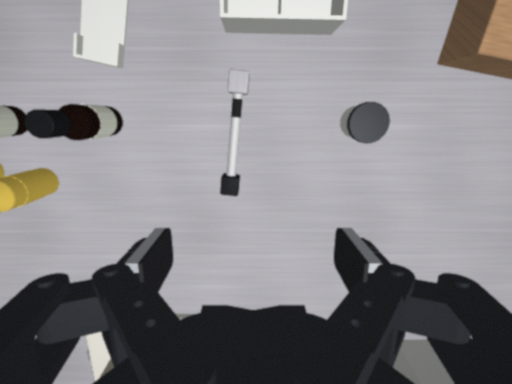

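The wrist picture shows the probe head at (238,82), its black end at (230,185), the sleeve at (237,107), a tub lid at (370,122), and the crate's near edge at the top.

Run:
```python
from m import *
W=np.load("w1.npz")["W"]
for k,c,a in(("tub2",(.455,-.354),(.046,.065,.045)),("head",(.51,-.18),(.02,.04,.03)),("end",(.36,-.164),(.02,.04,.03)),("bot2",(.455,.019),(.125,.16,.03)),("table",(.4,-.25),(-.05,.05,.03))):
    q=sel(W,*a[:2],c,a[2]);r=cv2.minAreaRect(q[:,:2].astype(np.float32)*1000)
    print(k,len(q),q.mean(0).round(4),np.round(r[0],1),np.round(r[1],1),round(r[2],1),np.percentile(q[:,2],[5,95]).round(4))
for u,v in((237,107),(237,97),(236,117)): print(W[v,u].round(4))
```

```text
tub2 1382 [ 0.4549 -0.3562  0.0523] [ 454.5 -357.1] [53.7 54.3] 1.0 [0.0507 0.0537]
head 541 [ 0.5067 -0.1815  0.0274] [ 502.6 -181. ] [28.  43.7] 84.0 [0.021  0.0297]
end 403 [ 0.3639 -0.1667  0.0271] [ 366.9 -166.7] [27.4 44.2] 88.7 [0.021  0.0293]
bot2 926 [0.4566 0.0131 0.1381] [456.4  16.2] [29.1 29.4] 43.7 [0.1283 0.1413]
table 1132 [ 4.003e-01 -2.500e-01  4.000e-04] [ 399.5 -249.7] [58.6 58.7] 89.6 [-0.001   0.0017]
[ 0.4758 -0.1788  0.0207]
[ 0.4894 -0.1791  0.0214]
[ 0.462  -0.1772  0.022 ]
```

send_rows(steps="85 0 -0.4 0 0 0 0;85 0 -0.728 0 0 0 0;85 0 -0.728 0 0 0 0;85 0 -0.728 0 0 0 0;85 0 -0.728 0 0 0 0;85 0 -0.728 0 0 0 0;85 0 -0.728 0 0 0 0;85 0 -0.728 0 0 0 0")

```text
time_s: 2.4
tool_pos: [0.4001, 0.0899, 0.4546]
tool_rot: [0.001, 1.0, -0.001, 0.0]
force: [0.2, 0.1, -0.3]
finger_gap: 0.998
gripper_force: 0.0
```

```bash
python3 - <<'E'
from m import *
cc=camera("wrist");W=world(cc);np.savez("w2.npz",W=W,img=cc["img"])
for k,c,a in(("bot1",(.455,.16),(.13,.16,.03)),("bot2",(.455,.019),(.13,.16,.03)),("y1",(.38,.216),(.13,.16,.03)),("y2",(.36,.133),(.13,.16,.03)),("ptray",(.638,-.004),(.013,.03,.125)),("ttray",(.63,.255),(.013,.03,.1)),("tub1",(.428,.346),(.046,.065,.045))):
    q=sel(W,*a[:2],c,a[2])
    if len(q)<5: continue
    r=cv2.minAreaRect(q[:,:2].astype(np.float32)*1000)
    print(k,len(q),q.mean(0).round(4),np.round(r[0],1),np.round(r[1],1),round(r[2],1),np.percentile(q[:,2],[5,95]).round(4))
E
python3 p.py 0.4,0.09,0.30,0
```

```text
bot1 703 [0.457  0.1587 0.14  ] [456.7 159.4] [28.  29.4] 0.4 [0.1381 0.1415]
bot2 706 [0.4566 0.0181 0.1399] [456.4  17.5] [28.8 28.1] 89.3 [0.1368 0.1415]
y1 640 [0.3817 0.2137 0.1394] [380.4 214.8] [29.3 29. ] 74.0 [0.1331 0.1413]
y2 582 [0.3646 0.1313 0.1397] [363.7 131.8] [29.1 28.9] 87.4 [0.1345 0.1415]
ptray 320 [0.5447 0.0132 0.0179] [550.8  12.4] [60.4 30.2] 78.4 [0.0143 0.0197]
ttray 856 [0.5925 0.2647 0.0187] [610.7 254.4] [ 43.5 146.3] 16.6 [0.0138 0.0216]
tub1 1353 [0.4291 0.343  0.0521] [428.4 344.5] [54.8 54.2] 73.8 [0.05   0.0536]
t 2.45 grasp [0.4001 0.0896 0.2996] yaw -0.1 F [0.2 0.3 0.1] gap 84.9 gf 0.0 q [ 0.19  0.03  2.02 -0.    1.09  1.77]
0.4,0.09,0.30,0 -> -0.0001 -0.0003 -0.001 0.0005 -0.0 -0.0006
```

```bash
python3 p.py 0.4565,0.0177,0.21,0 0.4565,0.0177,0.126,0
```

```text
t 2.45 grasp [0.4001 0.0896 0.2996] yaw -0.1 F [0.2 0.3 0.1] gap 84.9 gf 0.0 q [ 0.19  0.03  2.02 -0.    1.09  1.77]
0.4565,0.0177,0.21,0 -> 0.1414 0.1798 0.2243 0.0005 -0.0 -0.0006
0.4565,0.0177,0.126,0 -> 0.1414 0.1795 0.4343 0.0005 -0.0 -0.0006
```

send_rows(steps="60 0.141 0.18 0.224 0.0005 0 0;60 0.141 0.18 0.224 0.0005 0 0;60 0.141 0.18 0.224 0.0005 0 0;60 0.141 0.18 0.224 0.0005 0 0;60 0.141 0.18 0.3 0.0005 0 0;60 0.141 0.18 0.38 0.0005 0 0;60 0.141 0.18 0.434 0.0005 0 0;60 0.141 0.18 0.434 0.0005 0 0;20 0.141 0.18 0.434 0.0005 0 0;20 0.141 0.18 0.434 0.0005 0 0")

```text
time_s: 3.7
tool_pos: [0.4571, 0.0189, 0.2829]
tool_rot: [0.0, 1.0, 0.001, 0.002]
force: [0.0, -2.1, 6.9]
finger_gap: 0.339
gripper_force: 38.9
```

send_rows(steps="20 0 0 0 0 0 0;20 0 0 0 0 0 0;20 0 0 0 0 0 0")

```text
time_s: 4.08
tool_pos: [0.4572, 0.0187, 0.2829]
tool_rot: [0.0, 1.0, 0.0, 0.002]
force: [-0.3, -1.6, 7.0]
finger_gap: 0.338
gripper_force: 39.1
```

```bash
python3 p.py 0.4565,0.0177,0.30,0 0.6124,-0.2724,0.30,0 0.6124,-0.2724,0.132,0
```

```text
t 4.08 grasp [0.4577 0.0187 0.1279] yaw 0.0 F [-0.3 -1.6  7. ] gap 28.8 gf 39.1 q [ 0.02  0.38  2.07 -0.    0.68  1.59]
0.4565,0.0177,0.30,0 -> -0.0001 0.0027 -0.4304 0.0 -0.0011 0.0002
0.6124,-0.2724,0.30,0 -> 0.3892 0.7282 -0.4289 0.0 -0.0011 0.0002
0.6124,-0.2724,0.132,0 -> 0.3877 0.7281 -0.0089 0.0 -0.0011 0.0002
```

send_rows(steps="20 0 0 -0.06 0 0 0;20 0 0 -0.16 0 0 0;20 0 0 -0.29 0 0 0;20 0 0 -0.43 0 0 0;20 0.08 0.15 -0.43 0 0 0;20 0.16 0.30 -0.43 0 0 0;20 0.24 0.45 -0.43 0 0 0;20 0.31 0.58 -0.43 0 0 0;20 0.36 0.68 -0.43 0 0 0;20 0.389 0.728 -0.43 0 0 0")

```text
time_s: 5.32
tool_pos: [0.6126, -0.2752, 0.4536]
tool_rot: [0.0, 1.0, -0.001, 0.001]
force: [0.9, 0.1, -1.3]
finger_gap: 0.335
gripper_force: 40.3
```

send_rows(steps="20 0 0 0 0 0 0;20 0 0 0 0 0 0")

```text
time_s: 5.58
tool_pos: [0.6115, -0.2715, 0.4533]
tool_rot: [-0.0, 1.0, 0.0, -0.0]
force: [0.0, 0.6, -1.4]
finger_gap: 0.34
gripper_force: 40.3
```

```bash
python3 p.py 0.6124,-0.2724,0.134,0
python3 - <<'E'
from h import *
im=camera("scene")["img"]; im2=camera("wrist")["img"]
cv2.imwrite("pics/s1.png",np.hstack([cv2.resize(im[60:300,100:420],(400,300)),cv2.resize(im2,(400,300))]))
E
```

```text
t 5.58 grasp [ 0.6115 -0.2714  0.2983] yaw 0.0 F [ 0.   0.6 -1.4] gap 29.0 gf 40.3 q [-0.44  0.44  1.48  0.    1.22  1.13]
0.6124,-0.2724,0.134,0 -> 0.0023 0.0025 0.4108 -0.0002 0.0001 0.0002
```

View pics/s1.png

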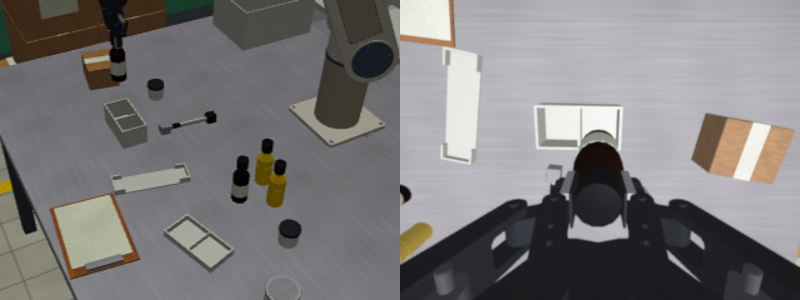

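The bottle hangs upright in the gripper above the crate's right-hand bay (598,130 in the right half). The probe tray is in the same view at (462,105).

Run:
```python
from m import *
W=world(camera("wrist"))
for k,c,a in(("crate",(.613,-.236),(.056,.075,.095)),("ptray",(.64,-.0043),(.013,.03,.125)),("bottle",(.612,-.272),(.16,.24,.04))):
    q=sel(W,*a[:2],c,a[2]);r=cv2.minAreaRect(q[:,:2].astype(np.float32)*1000)
    print(k,len(q),q.min(0).round(4),q.max(0).round(4),np.round(r[0],1),np.round(r[1],1),round(r[2],1))
```

```text
crate 1086 [ 0.5745 -0.3128  0.056 ] [ 0.6518 -0.1635  0.0671] [ 612.9 -238. ] [148.3  76.5] 89.0
ptray 654 [ 0.5311 -0.0582  0.013 ] [0.7497 0.0449 0.0205] [639.9  -6.8] [ 61.8 212.4] 78.0
bottle 762 [ 0.6139 -0.2937  0.172 ] [ 0.6329 -0.2506  0.24  ] [ 624.1 -272.7] [43.2 17.5] 86.1
```

send_rows(steps="20 0.002 0.005 0.1 0 0 0;20 0.002 0.005 0.22 0 0 0;20 0.002 0.005 0.32 0 0 0;20 0.002 0.005 0.38 0 0 0;20 0.002 0.005 0.4 0 0 0;20 0.002 0.005 0.408 0 0 0;20 0.002 0.005 0.413 0 0 0;20 0.002 0.005 0.416 0 0 0;20 0.002 0.005 0.416 0 0 0")

```text
time_s: 6.85
tool_pos: [0.6131, -0.2744, 0.2874]
tool_rot: [0.0, 1.0, 0.0, 0.001]
force: [-0.2, -0.0, -2.4]
finger_gap: 0.337
gripper_force: 40.3
```

```bash
python3 p.py
```

```text
t 6.85 grasp [ 0.6132 -0.2744  0.1324] yaw 0.0 F [-0.2 -0.  -2.4] gap 28.8 gf 40.3 q [-0.44  0.63  1.59  0.    0.92  1.13]
```

send_rows(steps="20 0 0 0.002 0 0 0;20 0 0 0.004 0 0 0;20 0 0 0.006 0 0 0;20 0 0 0.006 0 0 0")

```text
time_s: 7.35
tool_pos: [0.6136, -0.2746, 0.287]
tool_rot: [0.001, 1.0, 0.0, 0.002]
force: [-2.5, 1.0, 12.7]
finger_gap: 0.337
gripper_force: 41.6
```

send_rows(steps="20 0 0 -0.003 0 0 0;32 0 0 -0.003 0 0 0;50 0 0 -0.003 0 0 0;50 0 0 -0.003 0 0 0;50 0 0 -0.003 0 0 0;50 0 0 -0.08 0 0 0;50 0 0 -0.2 0 0 0;50 0 0 -0.32 0 0 0;50 0 0 -0.43 0 0 0;50 0 0 -0.43 0 0 0")

```text
time_s: 8.6
tool_pos: [0.6136, -0.2747, 0.4611]
tool_rot: [0.002, 1.0, 0.0, 0.004]
force: [0.6, 0.4, -0.5]
finger_gap: 0.583
gripper_force: 0.0
```

```bash
python3 p.py 0.4567,0.1592,0.3,0 0.4567,0.1592,0.21,0 0.4567,0.1592,0.126,0
python3 - <<'E'
from m import *
W=world(camera("wrist"))
q=sel(W,.135,.16,(.613,-.275),.04); print(len(q),q.mean(0))
E
```

```text
t 8.6 grasp [ 0.6148 -0.2752  0.3061] yaw 0.0 F [ 0.6  0.4 -0.5] gap 49.8 gf 0.0 q [-0.44  0.44  1.47  0.    1.23  1.13]
0.4567,0.1592,0.3,0 -> -0.3919 -1.0849 0.0086 0.0011 -0.0024 0.0002
0.4567,0.1592,0.21,0 -> -0.3936 -1.0857 0.2336 0.0011 -0.0024 0.0002
0.4567,0.1592,0.126,0 -> -0.3951 -1.0864 0.4436 0.0011 -0.0024 0.0002
583 [ 0.61301916 -0.27602178  0.14399399]
```

send_rows(steps="50 -0.1 -0.28 0.008 0 0 0;50 -0.2 -0.55 0.008 0 0 0;50 -0.392 -1 0.008 0.001 -0.0024 0;50 -0.392 -1 0.008 0.001 -0.0024 0;50 -0.392 -1 0.008 0.001 -0.0024 0;50 -0.392 -1 0.008 0.001 -0.0024 0;50 -0.392 -1 0.008 0.001 -0.0024 0;50 -0.392 -1 0.008 0.001 -0.0024 0;50 -0.392 -1 0.008 0.001 -0.0024 0;50 -0.392 -1 0.008 0.001 -0.0024 0")

```text
time_s: 9.9
tool_pos: [0.4563, 0.1246, 0.4527]
tool_rot: [-0.001, 1.0, -0.001, -0.004]
force: [-0.4, 0.6, -0.2]
finger_gap: 0.58
gripper_force: 0.0
```

```bash
python3 p.py 0.4567,0.1592,0.21,0 0.4567,0.1592,0.126,0
python3 - <<'E'
from m import *
W=world(camera("wrist"))
q=sel(W,.135,.16,(.4567,.1592),.04); print(len(q),q.mean(0),q.min(0),q.max(0))
E
```

```text
t 9.9 grasp [0.455  0.125  0.2977] yaw -0.1 F [-0.4  0.6 -0.2] gap 49.6 gf 0.0 q [0.24 0.14 1.91 0.01 1.11 1.81]
0.4567,0.1592,0.21,0 -> 0.0027 -0.0859 0.2194 -0.0009 0.0026 -0.0003
0.4567,0.1592,0.126,0 -> 0.0044 -0.0853 0.4293 -0.0009 0.0026 -0.0003
595 [0.45757966 0.15941532 0.14019447] [0.44299878 0.14478381 0.13564239] [0.4716048  0.17360168 0.14265425]
```

send_rows(steps="50 0.003 -0.086 0.1 0 0.002 0;50 0.003 -0.086 0.219 0 0.002 0;50 0.003 -0.086 0.219 0 0.002 0;50 0.004 -0.0855 0.3 0 0.002 0;50 0.004 -0.0855 0.38 0 0.002 0;50 0.004 -0.0855 0.429 0 0.002 0;50 0.004 -0.0855 0.429 0 0.002 0;20 0.004 -0.0855 0.429 0 0.002 0;20 0.004 -0.0855 0.429 0 0.002 0;20 0.004 -0.0855 0.429 0 0.002 0")

```text
time_s: 11.2
tool_pos: [0.4571, 0.1603, 0.2835]
tool_rot: [-0.002, 1.0, 0.0, 0.001]
force: [0.8, -3.0, 6.8]
finger_gap: 0.337
gripper_force: 39.5
```

send_rows(steps="20 0 0 0 0 0 0;20 0 0 0 0 0 0")

```text
time_s: 11.45
tool_pos: [0.4571, 0.1603, 0.2835]
tool_rot: [-0.002, 1.0, 0.0, 0.001]
force: [0.1, -1.6, 7.5]
finger_gap: 0.338
gripper_force: 39.5
```

```bash
python3 p.py 0.4567,0.1592,0.30,0 0.6137,-0.202,0.30,0 0.6137,-0.202,0.132,0
```

```text
t 11.45 grasp [0.4574 0.1609 0.1285] yaw 0.0 F [ 0.1 -1.6  7.5] gap 28.9 gf 39.5 q [0.31 0.41 2.02 0.   0.71 1.88]
0.4567,0.1592,0.30,0 -> -0.0 0.0013 -0.4288 -0.0012 -0.0007 0.0002
0.6137,-0.202,0.30,0 -> 0.3919 0.9045 -0.4312 -0.0012 -0.0007 0.0002
0.6137,-0.202,0.132,0 -> 0.3909 0.9061 -0.0112 -0.0012 -0.0007 0.0002
```

send_rows(steps="20 0 0 -0.06 0 0 0;20 0 0 -0.16 0 0 0;20 0 0 -0.29 0 0 0;20 0 0 -0.43 0 0 0;20 0.07 0.15 -0.43 0 0 0;20 0.13 0.30 -0.43 0 0 0;20 0.19 0.45 -0.43 0 0 0;20 0.26 0.6 -0.43 0 0 0;20 0.32 0.75 -0.43 0 0 0;20 0.39 0.9 -0.43 0 0 0")

```text
time_s: 12.7
tool_pos: [0.6055, -0.1862, 0.4532]
tool_rot: [-0.002, 1.0, 0.0, -0.0]
force: [0.5, 0.9, -2.3]
finger_gap: 0.336
gripper_force: 40.4
```

send_rows(steps="20 0 0 0 0 0 0;20 0 0 0 0 0 0")

```text
time_s: 12.95
tool_pos: [0.6048, -0.1842, 0.4524]
tool_rot: [-0.002, 1.0, -0.0, -0.001]
force: [0.1, 0.3, -2.6]
finger_gap: 0.334
gripper_force: 40.7
```

```bash
python3 p.py 0.6137,-0.202,0.30,0 0.6137,-0.202,0.133,0
python3 - <<'E'
from m import *
W=world(camera("wrist"))
q=sel(W,.17,.24,(.614,-.202),.04); print(len(q),q.min(0),q.max(0))
E
```

```text
t 12.95 grasp [ 0.6045 -0.1836  0.2974] yaw -0.0 F [ 0.1  0.3 -2.6] gap 28.5 gf 40.7 q [-0.32  0.39  1.57  0.    1.19  1.25]
0.6137,-0.202,0.30,0 -> 0.0222 0.0445 -0.0067 -0.0012 0.0006 -0.0001
0.6137,-0.202,0.133,0 -> 0.023 0.0461 0.4108 -0.0012 0.0006 -0.0001
778 [ 0.610222   -0.20455225  0.17093339] [ 0.62567016 -0.16286532  0.23996405]
```

send_rows(steps="20 0.023 0.046 0 -0.001 0 0;20 0.023 0.046 0 -0.001 0 0;20 0.023 0.046 0.12 -0.001 0 0;20 0.023 0.046 0.24 -0.001 0 0;20 0.023 0.046 0.34 -0.001 0 0;20 0.023 0.046 0.385 -0.001 0 0;20 0.023 0.046 0.4 -0.001 0 0;20 0.023 0.046 0.407 -0.001 0 0;20 0.023 0.046 0.41 -0.001 0 0;20 0.023 0.046 0.41 -0.001 0 0")

```text
time_s: 14.25
tool_pos: [0.6147, -0.2022, 0.2894]
tool_rot: [0.0, 1.0, 0.0, 0.0]
force: [0.6, -1.3, -2.9]
finger_gap: 0.339
gripper_force: 40.8
```

send_rows(steps="20 0 0 0.002 0 0 0;20 0 0 0.002 0 0 0")

```text
time_s: 14.5
tool_pos: [0.6144, -0.2021, 0.2878]
tool_rot: [0.0, 1.0, 0.0, -0.0]
force: [-0.3, 0.4, -3.1]
finger_gap: 0.34
gripper_force: 40.8
```

```bash
python3 p.py
```

```text
t 14.5 grasp [ 0.6143 -0.2021  0.1328] yaw 0.0 F [-0.3  0.4 -3.1] gap 29.0 gf 40.8 q [-0.34  0.6   1.65 -0.    0.9   1.23]
```

send_rows(steps="20 0 0 0.002 0 0 0;20 0 0 0.002 0 0 0;20 0 0 0.003 0 0 0;20 0 0 0.003 0 0 0")

```text
time_s: 15.0
tool_pos: [0.6148, -0.2022, 0.2877]
tool_rot: [0.0, 1.0, 0.0, 0.0]
force: [-2.4, 0.7, 8.7]
finger_gap: 0.336
gripper_force: 41.8
```

send_rows(steps="20 0 0 -0.002 0 0 0;32 0 0 -0.002 0 0 0;50 0 0 -0.002 0 0 0;50 0 0 -0.002 0 0 0;50 0 0 -0.002 0 0 0;50 0 0 -0.08 0 0 0;50 0 0 -0.2 0 0 0;50 0 0 -0.32 0 0 0;50 0 0 -0.4 0 0 0;50 0 0 -0.4 0 0 0")

```text
time_s: 16.25
tool_pos: [0.6151, -0.2023, 0.4498]
tool_rot: [0.001, 1.0, 0.0, 0.002]
force: [0.2, 0.1, -0.3]
finger_gap: 0.585
gripper_force: 0.0
```

```bash
python3 p.py 0.4547,-0.36,0.25,106.7
python3 - <<'E'
from m import *
W=world(camera("wrist"))
for c in((.613,-.275),(.613,-.202)):
  q=sel(W,.135,.16,c,.03); print(len(q),q.mean(0))
E
```

```text
t 16.25 grasp [ 0.6159 -0.2026  0.2948] yaw 0.0 F [ 0.2  0.1 -0.3] gap 49.9 gf 0.0 q [-0.34  0.41  1.54 -0.    1.19  1.23]
0.4547,-0.36,0.25,106.7 -> -0.4018 0.3938 0.1109 0.0019 -0.0005 -0.5926
651 [ 0.61282417 -0.27496138  0.14380022]
628 [ 0.61374447 -0.20287848  0.14397008]
```

send_rows(steps="78 -0.1 0.1 0.05 0 0 -0.06;78 -0.2 0.2 0.111 0 0 -0.12;78 -0.402 0.394 0.111 0.001 0 -0.593;78 -0.402 0.394 0.111 0.001 0 -0.593;78 -0.402 0.394 0.111 0.001 0 -0.593;78 -0.402 0.394 0.111 0.001 0 -0.593;78 -0.402 0.394 0.111 0.001 0 -0.593;78 -0.402 0.394 0.111 0.001 0 -0.593;78 -0.402 0.394 0.111 0.001 0 -0.593;78 -0.402 0.394 0.111 0.001 0 -0.593")

```text
time_s: 17.55
tool_pos: [0.4533, -0.3594, 0.4002]
tool_rot: [-0.003, 0.594, 0.804, -0.0]
force: [0.3, 0.0, -0.3]
finger_gap: 0.912
gripper_force: 0.0
```

send_rows(steps="78 0 0 0 0 0 0;78 0 0 0 0 0 0")

```text
time_s: 17.8
tool_pos: [0.4536, -0.3596, 0.4012]
tool_rot: [-0.003, 0.598, 0.802, -0.0]
force: [0.1, -0.7, -0.2]
finger_gap: 0.919
gripper_force: 0.0
```

```bash
python3 - <<'E'
from m import *
W=world(camera("wrist"))
q=sel(W,.045,.065,(.4547,-.356),.045); print(len(q),q.mean(0),q.min(0),q.max(0))
E
python3 p.py 0.4547,-0.3562,0.12,106.7 0.4547,-0.3562,0.045,106.7
```

```text
1602 [ 0.4553945  -0.35622582  0.05235618] [ 0.42838264 -0.38399976  0.04527974] [ 0.48293921 -0.33000975  0.05486856]
t 17.85 grasp [ 0.453  -0.3593  0.2465] yaw 106.6 F [ 0.2 -0.2  0.1] gap 77.6 gf 0.0 q [-0.69  0.36  1.74 -0.    1.05 -0.98]
0.4547,-0.3562,0.12,106.7 -> 0.0065 0.006 0.3162 -0.001 -0.0011 -0.0005
0.4547,-0.3562,0.045,106.7 -> 0.0059 0.0066 0.5037 -0.001 -0.0011 -0.0005
```

send_rows(steps="78 0.0065 0.008 0.1 0 -0.001 0;78 0.0065 0.008 0.22 0 -0.001 0;78 0.0065 0.008 0.32 0 -0.001 0;78 0.006 0.008 0.41 0 -0.001 0;78 0.006 0.008 0.47 0 -0.001 0;78 0.006 0.008 0.504 0 -0.001 0;78 0.006 0.008 0.504 0 -0.001 0;40 0.006 0.008 0.504 0 -0.001 0;40 0.006 0.008 0.504 0 -0.001 0;40 0.006 0.008 0.504 0 -0.001 0", newtons=35)

```text
time_s: 19.1
tool_pos: [0.4558, -0.3566, 0.2019]
tool_rot: [0.001, 0.597, 0.803, -0.001]
force: [-1.8, 0.8, 5.9]
finger_gap: 0.626
gripper_force: 36.7
```

send_rows(steps="40 0 0 0 0 0 0;40 0 0 0 0 0 0")

```text
time_s: 19.35
tool_pos: [0.4558, -0.3566, 0.2019]
tool_rot: [0.001, 0.597, 0.803, -0.001]
force: [-1.3, 0.7, 7.2]
finger_gap: 0.625
gripper_force: 36.7
```

```bash
python3 p.py 0.4547,-0.3562,0.25,106.7 0.55,0.0,0.25,106.7
```

```text
t 19.35 grasp [ 0.4557 -0.357   0.0469] yaw 106.8 F [-1.3  0.7  7.2] gap 53.3 gf 36.7 q [-0.68  0.65  1.83 -0.    0.66 -0.97]
0.4547,-0.3562,0.25,106.7 -> 0.0005 -0.0032 -0.5077 -0.0005 0.0007 0.0003
0.55,0.0,0.25,106.7 -> 0.7844 0.4818 -0.5102 -0.0005 0.0007 0.0003
```

send_rows(steps="40 0 0 -0.06 0 0 0;40 0 0 -0.18 0 0 0;40 0 0 -0.32 0 0 0;40 0 0 -0.46 0 0 0;40 0.1 0.06 -0.51 0 0 0;40 0.23 0.14 -0.51 0 0 0;40 0.36 0.22 -0.51 0 0 0;40 0.49 0.3 -0.51 0 0 0;40 0.62 0.38 -0.51 0 0 0;40 0.75 0.46 -0.51 0 0 0")

```text
time_s: 20.6
tool_pos: [0.5457, -0.0137, 0.4045]
tool_rot: [0.0, 0.597, 0.803, -0.001]
force: [0.0, 0.5, -1.2]
finger_gap: 0.627
gripper_force: 37.3
```

```bash
python3 p.py 0.6439,0.2164,0.25,106.7
```

```text
t 20.6 grasp [ 0.5455 -0.0139  0.2495] yaw 106.8 F [ 0.   0.5 -1.2] gap 53.5 gf 37.3 q [-0.05  0.31  1.81 -0.    1.03 -0.34]
0.6439,0.2164,0.25,106.7 -> 0.4799 0.401 -0.0022 -0.0004 0.0004 0.0003
```

send_rows(steps="40 0.1 0.08 0 0 0 0;40 0.2 0.17 0 0 0 0;40 0.3 0.25 0 0 0 0;40 0.4 0.34 0 0 0 0;40 0.45 0.38 0 0 0 0;40 0.48 0.401 0 0 0 0;40 0.48 0.401 0 0 0 0;40 0.48 0.401 0 0 0 0")

```text
time_s: 21.6
tool_pos: [0.6434, 0.2135, 0.4034]
tool_rot: [-0.001, 0.597, 0.802, -0.002]
force: [0.7, -0.1, -1.4]
finger_gap: 0.626
gripper_force: 37.3
```

```bash
python3 - <<'E'
from m import *
c=camera("wrist");W=world(c);cv2.imwrite("pics/w3.png",c["img"])
np.savez("w3.npz",W=W)
q=sel(W,.013,.03,(.6326,.2542),.1)
r=cv2.minAreaRect(q[:,:2].astype(np.float32)*1000);print(len(q),r)
E
python3 p.py 0.6439,0.2164,0.1,106.7 0.6439,0.2164,0.052,106.7
```

```text
1412 ((633.8663940429688, 253.08140563964844), (83.18086242675781, 160.83966064453125), 16.660133361816406)
t 21.65 grasp [0.6431 0.2131 0.2485] yaw 106.7 F [ 0.2 -0.4 -0.8] gap 53.8 gf 37.3 q [ 0.3   0.5   1.5  -0.    1.14  0.01]
0.6439,0.2164,0.1,106.7 -> 0.0073 0.0043 0.3711 -0.0009 0.0003 0.0001
0.6439,0.2164,0.052,106.7 -> 0.0074 0.0046 0.4911 -0.0009 0.0003 0.0001
```

View pics/w3.png

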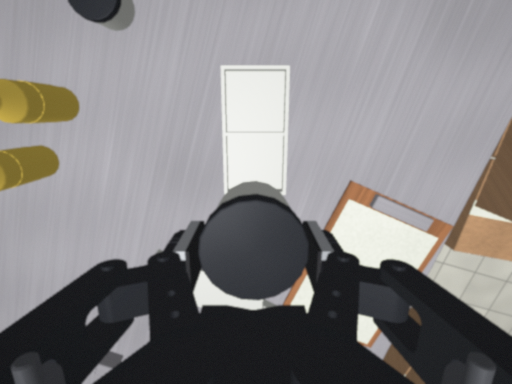

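The tub hangs level. The tray lies below it with its corners at about (222,66) and (289,66) and its divider at y≈131, square to the gripper.

send_rows(steps="40 0.006 0.006 0 0 0 0;40 0.006 0.006 0.1 0 0 0;40 0.006 0.006 0.22 0 0 0;40 0.006 0.006 0.33 0 0 0;40 0.006 0.006 0.41 0 0 0;40 0.006 0.006 0.455 0 0 0;40 0.006 0.006 0.475 0 0 0;40 0.006 0.006 0.484 0 0 0;40 0.006 0.006 0.488 0 0 0;40 0.006 0.006 0.488 0 0 0")

```text
time_s: 22.9
tool_pos: [0.6452, 0.2173, 0.209]
tool_rot: [-0.0, 0.596, 0.803, -0.001]
force: [0.6, -0.5, -0.9]
finger_gap: 0.627
gripper_force: 37.3
```

send_rows(steps="40 0 0 0.003 0 0 0;40 0 0 0.003 0 0 0")

```text
time_s: 23.15
tool_pos: [0.6449, 0.2172, 0.2072]
tool_rot: [-0.0, 0.596, 0.803, -0.001]
force: [0.1, -0.3, -1.1]
finger_gap: 0.631
gripper_force: 37.3
```

```bash
python3 p.py 0.6447,0.2158,0.051,106.7
```

```text
t 23.15 grasp [0.6446 0.217  0.0522] yaw 106.8 F [ 0.1 -0.3 -1.1] gap 53.9 gf 37.3 q [ 0.31  0.75  1.58 -0.    0.81  0.02]
0.6447,0.2158,0.051,106.7 -> -0.0033 -0.0016 0.0029 -0.0007 0.0002 0.0004
```

send_rows(steps="40 -0.003 -0.001 0.002 0 0 0;40 -0.003 -0.001 0.004 0 0 0;40 -0.003 -0.001 0.005 0 0 0;40 -0.003 -0.001 0.005 0 0 0")

```text
time_s: 23.65
tool_pos: [0.645, 0.2159, 0.206]
tool_rot: [-0.0, 0.596, 0.803, -0.001]
force: [-2.8, -1.0, 6.9]
finger_gap: 0.628
gripper_force: 38.0
```

send_rows(steps="58 0 0 -0.001 0 0 0;66 0 0 -0.001 0 0 0;75 0 0 -0.001 0 0 0;75 0 0 -0.001 0 0 0;75 0 0 -0.001 0 0 0;75 0 0 -0.06 0 0 0;75 0 0 -0.18 0 0 0;75 0 0 -0.32 0 0 0;75 0 0 -0.45 0 0 0;75 0 0 -0.5 0 0 0")

```text
time_s: 24.9
tool_pos: [0.6459, 0.2164, 0.4109]
tool_rot: [0.002, 0.596, 0.803, 0.002]
force: [-0.3, 0.6, 0.5]
finger_gap: 0.88
gripper_force: 0.0
```

```bash
python3 p.py 0.4288,0.3445,0.2,106.7 0.4288,0.3445,0.12,106.7
python3 - <<'E'
from m import *
W=world(camera("wrist"))
for n,c in(("placed",(.645,.216)),("tub1",(.4288,.344))):
  q=sel(W,.045,.065,c,.04); print(n,len(q),len(q) and (q.mean(0),q.min(0),q.max(0)))
E
```

```text
t 24.9 grasp [0.6466 0.2165 0.2559] yaw 106.8 F [-0.3  0.6  0.5] gap 75.2 gf 0.0 q [ 0.31  0.5   1.49 -0.    1.15  0.01]
0.4288,0.3445,0.2,106.7 -> 0.4633 -0.4278 0.1374 0.0016 0.0002 0.0004
0.4288,0.3445,0.12,106.7 -> 0.4634 -0.4289 0.3374 0.0016 0.0002 0.0004
placed 1561 (array([0.64556302, 0.21686882, 0.05626642]), array([0.61869192, 0.18884958, 0.04622617]), array([0.67307574, 0.24309121, 0.05862188]))
tub1 1086 (array([0.43585013, 0.33234519, 0.05176299]), array([0.40528697, 0.31826613, 0.04503702]), array([0.45759026, 0.3513402 , 0.0546195 ]))
```

send_rows(steps="75 0.1 -0.1 0.02 0 0 0;75 0.2 -0.19 0.06 0 0 0;75 0.463 -0.428 0.137 0.001 0 0;75 0.463 -0.428 0.137 0.001 0 0;75 0.463 -0.428 0.137 0.001 0 0;75 0.463 -0.428 0.137 0.001 0 0;75 0.463 -0.428 0.137 0.001 0 0;75 0.463 -0.428 0.137 0.001 0 0")

```text
time_s: 25.95
tool_pos: [0.4291, 0.3436, 0.3507]
tool_rot: [-0.001, 0.597, 0.802, -0.002]
force: [-0.7, -0.5, 0.2]
finger_gap: 0.876
gripper_force: 0.0
```

```bash
python3 - <<'E'
from m import *
W=world(camera("wrist"))
for n,c in(("tub1",(.4288,.344)),):
  q=sel(W,.045,.065,c,.04); print(n,len(q),len(q) and (q.mean(0),q.min(0),q.max(0)))
E
python3 p.py 0.4288,0.3445,0.12,106.7 0.4288,0.3445,0.045,106.7
```

```text
tub1 2199 (array([0.42896783, 0.3465612 , 0.05230603]), array([0.40223937, 0.3183541 , 0.04534397]), array([0.45648753, 0.37272223, 0.0549172 ]))
t 26.0 grasp [0.4282 0.3432 0.1957] yaw 106.7 F [ 0.1 -0.4  0.1] gap 75.4 gf 0.0 q [0.65 0.39 1.84 0.   0.92 0.36]
0.4288,0.3445,0.12,106.7 -> 0.0026 0.0013 0.1891 -0.0016 0.0002 -0.0001
0.4288,0.3445,0.045,106.7 -> 0.0027 0.0022 0.3766 -0.0016 0.0002 -0.0001
```

send_rows(steps="75 0.005 0.003 0.1 -0.001 0 0;75 0.005 0.003 0.2 -0.001 0 0;75 0.005 0.003 0.29 -0.001 0 0;75 0.005 0.003 0.345 -0.001 0 0;75 0.005 0.003 0.377 -0.001 0 0;75 0.005 0.003 0.377 -0.001 0 0;40 0.005 0.003 0.377 -0.001 0 0;40 0.005 0.003 0.377 -0.001 0 0;40 0.005 0.003 0.377 -0.001 0 0;40 0.005 0.003 0.377 -0.001 0 0")

```text
time_s: 27.25
tool_pos: [0.428, 0.3462, 0.2009]
tool_rot: [-0.0, 0.596, 0.803, -0.0]
force: [1.1, -1.6, 6.6]
finger_gap: 0.632
gripper_force: 36.9
```

```bash
python3 p.py 0.4288,0.3445,0.2,106.7 0.6225,0.2912,0.2,106.7 0.6225,0.2912,0.053,106.7
```

```text
t 27.25 grasp [0.4279 0.3462 0.0459] yaw 106.8 F [ 1.1 -1.6  6.6] gap 54.0 gf 36.9 q [0.66 0.63 1.89 0.   0.62 0.37]
0.4288,0.3445,0.2,106.7 -> -0.0046 0.0003 -0.3854 -0.0002 0.0 0.0004
0.6225,0.2912,0.2,106.7 -> -0.272 0.4255 -0.3856 -0.0002 0.0 0.0004
0.6225,0.2912,0.053,106.7 -> -0.272 0.4258 -0.0181 -0.0002 0.0 0.0004
```

send_rows(steps="40 0 0 -0.06 0 0 0;40 0 0 -0.18 0 0 0;40 0 0 -0.3 0 0 0;40 0 0 -0.385 0 0 0;40 -0.07 0.1 -0.385 0 0 0;40 -0.14 0.2 -0.385 0 0 0;40 -0.2 0.31 -0.385 0 0 0;40 -0.25 0.4 -0.385 0 0 0;40 -0.272 0.425 -0.385 0 0 0;40 -0.272 0.425 -0.385 0 0 0")

```text
time_s: 28.5
tool_pos: [0.6221, 0.2906, 0.353]
tool_rot: [-0.001, 0.597, 0.802, -0.002]
force: [-1.1, 0.2, -0.7]
finger_gap: 0.628
gripper_force: 37.4
```

```bash
python3 p.py 0.6223,0.2912,0.2,106.7 0.6223,0.2912,0.053,106.7
```

```text
t 28.5 grasp [0.6216 0.2904 0.198 ] yaw 106.7 F [-1.1  0.2 -0.7] gap 53.7 gf 37.4 q [ 0.42  0.57  1.52 -0.    1.06  0.13]
0.6223,0.2912,0.2,106.7 -> 0.0012 0.001 -0.0051 -0.0011 0.0002 0.0001
0.6223,0.2912,0.053,106.7 -> 0.0014 0.0022 0.3624 -0.0011 0.0002 0.0001
```

send_rows(steps="40 0.001 0.002 0.1 0 0 0;40 0.001 0.002 0.2 0 0 0;40 0.001 0.002 0.28 0 0 0;40 0.001 0.002 0.33 0 0 0;40 0.001 0.002 0.352 0 0 0;40 0.001 0.002 0.36 0 0 0;40 0.001 0.002 0.363 0 0 0;40 0.001 0.002 0.365 0 0 0;40 0.001 0.002 0.365 0 0 0")

```text
time_s: 29.62
tool_pos: [0.6227, 0.2915, 0.2079]
tool_rot: [-0.0, 0.596, 0.803, -0.001]
force: [-0.4, -0.4, -0.6]
finger_gap: 0.626
gripper_force: 37.4
```

```bash
python3 p.py 0.6223,0.2912,0.051,106.7
```

```text
t 29.62 grasp [0.6225 0.2914 0.0529] yaw 106.8 F [-0.4 -0.4 -0.6] gap 53.5 gf 37.4 q [ 0.42  0.75  1.57 -0.    0.82  0.13]
0.6223,0.2912,0.051,106.7 -> -0.0005 -0.0011 0.0047 -0.0005 0.0002 0.0004
```

send_rows(steps="40 0 0 0.0025 0 0 0;40 0 0 0.0045 0 0 0;40 0 0 0.006 0 0 0;40 0 0 0.007 0 0 0;40 0 0 0.007 0 0 0")

```text
time_s: 30.25
tool_pos: [0.6225, 0.2915, 0.205]
tool_rot: [-0.0, 0.596, 0.803, -0.001]
force: [-2.5, -1.9, 5.4]
finger_gap: 0.628
gripper_force: 37.8
```

send_rows(steps="58 0 0 -0.001 0 0 0;66 0 0 -0.001 0 0 0;75 0 0 -0.001 0 0 0;75 0 0 -0.001 0 0 0;75 0 0 -0.001 0 0 0;75 0 0 -0.06 0 0 0;75 0 0 -0.18 0 0 0;75 0 0 -0.32 0 0 0;75 0 0 -0.4 0 0 0;75 0 0 -0.4 0 0 0")

```text
time_s: 31.5
tool_pos: [0.6237, 0.2921, 0.3701]
tool_rot: [0.002, 0.596, 0.803, 0.002]
force: [-0.9, -0.0, 0.5]
finger_gap: 0.878
gripper_force: 0.0
```

```bash
python3 - <<'E'
from m import *
W=world(camera("wrist"))
for n,c in(("placed1",(.645,.216)),("placed2",(.6223,.2912))):
  q=sel(W,.045,.065,c,.035); print(n,len(q),len(q) and (q.mean(0)))
W=np.load("w1.npz")["W"]
q=sel(W,.009,.04,(.435,-.174),.13); q=q[abs(q[:,1]+.174)<.04]
r=cv2.minAreaRect(q[:,:2].astype(np.float32)*1000);print(r)
v=cv2.fitLine(q[:,:2].astype(np.float32),cv2.DIST_HUBER,0,1e-3,1e-3).ravel();print(v,np.degrees(np.arctan2(v[1],v[0])))
E
python3 p.py 0.47,-0.1,0.25,0 0.42,-0.178,0.22,-6
```

```text
placed1 1720 [0.64506723 0.21823377 0.05601706]
placed2 1992 [0.62313096 0.29169332 0.05627996]
((434.9421081542969, -173.88546752929688), (28.051071166992188, 179.83448791503906), 84.02469635009766)
[ 0.9946439  -0.10336062  0.44143793 -0.17487618] -5.9327235
t 31.55 grasp [0.6233 0.2919 0.2125] yaw 106.8 F [-0.3 -0.2 -0.2] gap 74.8 gf 0.0 q [ 0.42  0.55  1.51 -0.    1.08  0.13]
0.47,-0.1,0.25,0 -> -0.8275 -0.6487 -0.0947 0.0004 -0.0005 0.5932
0.42,-0.178,0.22,-6 -> -0.9781 -0.8248 -0.02 0.0004 -0.0005 0.6265
```

```bash
python3 p.py 0.4747,-0.178,0.22,-5.95
```

```text
t 31.55 grasp [0.6233 0.2919 0.2125] yaw 106.8 F [-0.3 -0.2 -0.2] gap 74.8 gf 0.0 q [ 0.42  0.55  1.51 -0.    1.08  0.13]
0.4747,-0.178,0.22,-5.95 -> -1.0176 -0.6938 -0.0198 0.0004 -0.0005 0.6262
```

send_rows(steps="60 -0.1 -0.08 -0.05 0 0 0.06;60 -0.2 -0.16 -0.05 0 0 0.12;60 -0.3 -0.25 -0.05 0 0 0.18;60 -0.4 -0.33 -0.05 0 0 0.24;60 -0.83 -0.65 -0.05 0 0 0.62;60 -0.83 -0.65 -0.05 0 0 0.62;60 -0.83 -0.65 -0.05 0 0 0.62;60 -0.83 -0.65 -0.05 0 0 0.62;60 -0.83 -0.65 -0.05 0 0 0.62;60 -0.83 -0.65 -0.05 0 0 0.62")

```text
time_s: 32.8
tool_pos: [0.4689, -0.1017, 0.3846]
tool_rot: [0.0, 1.0, -0.01, -0.002]
force: [-0.5, 0.2, 0.1]
finger_gap: 0.701
gripper_force: 0.0
```

```bash
python3 p.py 0.4747,-0.178,0.2,-5.95
```

```text
t 32.8 grasp [ 0.4683 -0.1018  0.2296] yaw -1.1 F [-0.5  0.2  0.1] gap 59.9 gf 0.0 q [-0.24  0.24  1.96 -0.    0.95  1.35]
0.4747,-0.178,0.2,-5.95 -> 0.0184 0.1904 0.074 0.0003 0.0014 0.027
```

send_rows(steps="60 0.018 0.19 0.074 0 0 0.02;60 0.018 0.19 0.074 0 0 0.02;60 0.018 0.19 0.074 0 0 0.02;60 0.018 0.19 0.074 0 0 0.02;60 0.018 0.19 0.074 0 0 0.02")

```text
time_s: 33.42
tool_pos: [0.4759, -0.1764, 0.3562]
tool_rot: [0.001, 0.999, -0.037, -0.001]
force: [-0.1, 0.5, -0.0]
finger_gap: 0.701
gripper_force: 0.0
```

```bash
python3 - <<'E'
from m import *
c=camera("wrist");W=world(c);cv2.imwrite("pics/w4.png",c["img"])
q=sel(W,.009,.04,(.435,-.174),.13); q=q[abs(q[:,1]+.174)<.04]
r=cv2.minAreaRect(q[:,:2].astype(np.float32)*1000);print(r)
E
python3 p.py 0.4747,-0.178,0.1,-5.95 0.4747,-0.178,0.022,-5.95
```

```text
((435.3346252441406, -173.69244384765625), (27.922374725341797, 179.11354064941406), 84.04203796386719)
t 33.48 grasp [ 0.4758 -0.1767  0.2013] yaw -4.2 F [ 1.1  0.6 -0.6] gap 60.2 gf 0.0 q [-0.38  0.32  1.92 -0.    0.9   1.27]
0.4747,-0.178,0.1,-5.95 -> -0.0026 0.0038 0.2532 0.0005 0.0005 0.0098
0.4747,-0.178,0.022,-5.95 -> -0.0023 0.0035 0.4482 0.0005 0.0005 0.0098
```

View pics/w4.png

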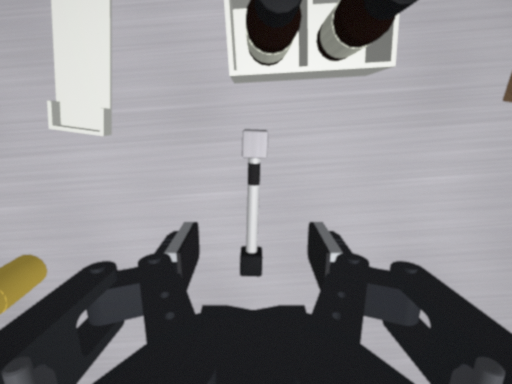

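The probe lies straight ahead between the fingers. The sleeve is at (253,173), the head at (255,143), the black end at (251,262), and both bottles stand in the crate at the top.

send_rows(steps="26 -0.001 0.003 0.1 0 0 0.01;26 -0.001 0.003 0.2 0 0 0.01;26 -0.001 0.003 0.28 0 0 0.01;26 -0.001 0.003 0.34 0 0 0.01;26 -0.001 0.003 0.38 0 0 0.01;26 -0.001 0.003 0.4 0 0 0.01;26 -0.001 0.003 0.41 0 0 0.01;26 -0.001 0.003 0.418 0 0 0.01;26 -0.001 0.003 0.418 0 0 0.01", newtons=45)

```text
time_s: 34.6
tool_pos: [0.4752, -0.1787, 0.189]
tool_rot: [0.001, 0.999, -0.053, -0.001]
force: [-0.6, -0.5, -0.1]
finger_gap: 0.306
gripper_force: 0.0
```

```bash
python3 p.py 0.4751,-0.1778,0.022,-5.95
```

```text
t 34.6 grasp [ 0.475 -0.179  0.034] yaw -6.1 F [-0.6 -0.5 -0.1] gap 26.1 gf 0.0 q [-0.38  0.62  1.99 -0.    0.54  1.3 ]
0.4751,-0.1778,0.022,-5.95 -> -0.0005 -0.0023 0.0299 0.0005 0.0005 -0.0006
```

send_rows(steps="26 0 -0.002 0.01 0 0 0;26 0 -0.002 0.018 0 0 0;26 0 -0.002 0.025 0 0 0;26 0 -0.002 0.03 0 0 0;26 0 -0.002 0.03 0 0 0")

```text
time_s: 35.22
tool_pos: [0.4751, -0.1779, 0.1764]
tool_rot: [0.001, 0.999, -0.053, -0.001]
force: [-0.5, -0.1, -0.1]
finger_gap: 0.304
gripper_force: 0.0
```

send_rows(steps="18 0 0 0 0 0 0;18 0 0 0 0 0 0")

```text
time_s: 35.48
tool_pos: [0.4752, -0.1779, 0.1767]
tool_rot: [0.001, 0.999, -0.053, -0.001]
force: [0.4, -0.0, -0.5]
finger_gap: 0.213
gripper_force: 0.0
```

send_rows(steps="6 0 0 0 0 0 0;6 0 0 0 0 0 0;6 0 0 0 0 0 0;6 0 0 0 0 0 0")

```text
time_s: 35.98
tool_pos: [0.4752, -0.1779, 0.1769]
tool_rot: [0.001, 0.999, -0.053, -0.001]
force: [-0.9, 0.7, 5.0]
finger_gap: 0.139
gripper_force: 43.9
```

send_rows(steps="6 0 0 -0.02 0 0 0;6 0 0 -0.06 0 0 0;6 0 0 -0.1 0 0 0;6 0 0 -0.1 0 0 0")

```text
time_s: 36.48
tool_pos: [0.4759, -0.1781, 0.2184]
tool_rot: [0.001, 0.999, -0.053, 0.001]
force: [0.1, 0.5, -3.1]
finger_gap: 0.144
gripper_force: 44.2
```

```bash
python3 p.py
python3 - <<'E'
from m import *
c=camera("wrist");W=world(c);s=camera("scene");S=world(s)
for nm,X in(("w",W),("s",S)):
  for k,p in(("head",(.51,-.1815)),("end",(.36,-.166))):
    q=sel(X,.035,.09,p,.025); print(nm,k,len(q),len(q) and np.percentile(q[:,2],[50,90]).round(4))
  q=sel(X,.03,.075,(.435,-.174),.1)
  if len(q): print(cv2.minAreaRect(q[:,:2].astype(np.float32)*1000))
E
```

```text
t 36.48 grasp [ 0.476  -0.1785  0.0634] yaw -6.1 F [ 0.1  0.5 -3.1] gap 12.3 gf 44.2 q [-0.38  0.56  1.98 -0.    0.6   1.3 ]
w head 5279 [0.0697 0.071 ]
w end 0 0
((481.8114013671875, -179.2129364013672), (39.45999526977539, 88.55352020263672), 82.78659057617188)
s head 115 [0.0644 0.0747]
s end 82 [0.0631 0.0714]
((439.04962158203125, -171.11846923828125), (47.30997085571289, 182.5342254638672), 83.4457015991211)
```

```bash
python3 p.py 0.476,-0.178,0.25,-6 0.6791,-0.0141,0.25,-12
```

```text
t 36.58 grasp [ 0.4751 -0.1781  0.0621] yaw -6.1 F [-0.9  1.3 -3.7] gap 12.0 gf 44.2 q [-0.38  0.56  1.98 -0.    0.6   1.3 ]
0.476,-0.178,0.25,-6 -> 0.0012 0.0011 -0.4697 0.0006 0.0004 -0.0003
0.6791,-0.0141,0.25,-12 -> 0.4629 -0.46 -0.4711 0.0006 0.0003 0.033
```

send_rows(steps="6 0 0 -0.08 0 0 0;6 0 0 -0.19 0 0 0;6 0 0 -0.31 0 0 0;6 0 0 -0.41 0 0 0;6 0 0 -0.47 0 0 0;6 0.09 -0.09 -0.47 0 0 0.01;6 0.19 -0.19 -0.47 0 0 0.02;6 0.29 -0.29 -0.47 0 0 0.03;6 0.39 -0.39 -0.47 0 0 0.033;6 0.44 -0.44 -0.47 0 0 0.033", newtons=60)

```text
time_s: 37.83
tool_pos: [0.6708, -0.019, 0.4027]
tool_rot: [0.001, 0.995, -0.104, -0.002]
force: [-0.1, -1.3, -3.4]
finger_gap: 0.136
gripper_force: 61.1
```

send_rows(steps="6 0 0 0 0 0 0;6 0 0 0 0 0 0;6 0 0 0 0 0 0")

```text
time_s: 38.2
tool_pos: [0.6685, -0.0219, 0.4037]
tool_rot: [0.001, 0.994, -0.105, -0.002]
force: [-0.2, -0.8, -3.2]
finger_gap: 0.135
gripper_force: 61.1
```

```bash
python3 - <<'E'
from m import *
c=camera("wrist");W=world(c);cv2.imwrite("pics/w5.png",c["img"]);np.savez("w5.npz",W=W)
for d in (.013,.0135):
  q=sel(W,d,.022,(.64,-.0058),.122);print(len(q),cv2.minAreaRect(q[:,:2].astype(np.float32)*1000))
# probe
q=W[(W[...,2]>.2)&(W[...,2]<.275)]
q=q[np.hypot(q[:,0]-.68,q[:,1])<.15];print("held",len(q),q[:,2].max())
E
python3 p.py 0.6791,-0.0141,0.25,-12 0.6791,-0.0141,0.03,-12
```

```text
280 ((728.9574584960938, -24.96104621887207), (59.03999710083008, 28.348472595214844), 77.9325180053711)
279 ((728.9574584960938, -24.96104621887207), (59.03999710083008, 28.348472595214844), 77.9325180053711)
held 8570 0.27499564935795845
t 38.25 grasp [ 0.6682 -0.0222  0.2489] yaw -12.1 F [-0.1 -0.1 -2.3] gap 11.6 gf 61.1 q [-0.05  0.49  1.53 -0.    1.13  1.73]
0.6791,-0.0141,0.25,-12 -> 0.0215 -0.0247 -0.0028 0.0006 0.0008 -0.0003
0.6791,-0.0141,0.03,-12 -> 0.0229 -0.0257 0.5472 0.0006 0.0008 -0.0003
```

View pics/w5.png

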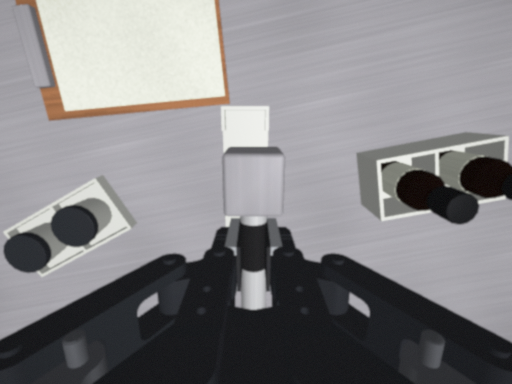

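The probe is held by the sleeve at (252,243) and sits level over the tray, whose far end is at (245,108). The tubs and bottles stand in their bays.

send_rows(steps="6 0.021 -0.025 0 0 0 0;6 0.021 -0.025 0 0 0 0;6 0.021 -0.025 0.1 0 0 0;6 0.022 -0.025 0.22 0 0 0;6 0.022 -0.025 0.33 0 0 0;6 0.022 -0.025 0.42 0 0 0;6 0.022 -0.0255 0.48 0 0 0;6 0.022 -0.0255 0.52 0 0 0;6 0.022 -0.0255 0.54 0 0 0;6 0.022 -0.0255 0.545 0 0 0")

```text
time_s: 39.5
tool_pos: [0.6799, -0.0133, 0.1863]
tool_rot: [0.001, 0.995, -0.105, -0.001]
force: [0.2, -0.3, -2.8]
finger_gap: 0.136
gripper_force: 61.2
```

send_rows(steps="6 0 0 0 0 0 0;6 0 0 0 0 0 0")

```text
time_s: 39.75
tool_pos: [0.6799, -0.0133, 0.187]
tool_rot: [0.001, 0.995, -0.105, -0.0]
force: [-0.3, 0.3, -2.9]
finger_gap: 0.135
gripper_force: 61.2
```

```bash
python3 p.py 0.6785,-0.0142,0.0259,-12
```

```text
t 39.75 grasp [ 0.6798 -0.0136  0.032 ] yaw -12.0 F [-0.3  0.3 -2.9] gap 11.6 gf 61.2 q [-0.04  0.78  1.59 -0.    0.78  1.74]
0.6785,-0.0142,0.0259,-12 -> -0.003 0.0028 0.0151 0.0005 0.0001 -0.0
```

send_rows(steps="6 -0.003 0.002 0.006 0 0 0;6 -0.003 0.002 0.01 0 0 0;6 -0.003 0.002 0.0125 0 0 0;6 -0.003 0.002 0.014 0 0 0;6 -0.003 0.002 0.014 0 0 0")

```text
time_s: 40.38
tool_pos: [0.6781, -0.0139, 0.181]
tool_rot: [0.001, 0.995, -0.105, -0.001]
force: [-4.3, -0.5, 6.0]
finger_gap: 0.135
gripper_force: 62.0
```

send_rows(steps="14 0 0 -0.001 0 0 0;18 0 0 -0.001 0 0 0;26 0 0 -0.001 0 0 0;32 0 0 -0.001 0 0 0;32 0 0 -0.001 0 0 0;32 0 0 -0.05 0 0 0;32 0 0 -0.17 0 0 0;32 0 0 -0.3 0 0 0;32 0 0 -0.43 0 0 0;32 0 0 -0.5 0 0 0")

```text
time_s: 41.62
tool_pos: [0.679, -0.0136, 0.3856]
tool_rot: [0.001, 0.995, -0.105, 0.002]
force: [-0.7, 0.3, -0.3]
finger_gap: 0.373
gripper_force: 0.0
```

send_rows(steps="32 -0.15 0.15 -0.06 0 0 0;32 -0.3 0.3 -0.1 0 0 0;32 -0.45 0.45 -0.1 0 0 0;32 -0.6 0.6 -0.1 0 0 0;32 -0.6 0.6 -0.1 0 0 0;32 -0.6 0.6 -0.1 0 0 0")

```text
time_s: 42.38
tool_pos: [0.3914, -0.1991, 0.4226]
tool_rot: [0.001, 0.994, -0.105, -0.0]
force: [0.5, -0.8, -0.1]
finger_gap: 0.375
gripper_force: 0.0
```

```bash
python3 - <<'E'
from m import *
c=camera("top");W=world(c); s=camera("scene")
cv2.imwrite("pics/f.png",np.hstack([cv2.resize(c["img"][90:270,60:460],(400,180)),np.zeros((180,0,3),np.uint8)]))
a=cv2.resize(c["img"][90:260,60:460],(800,340),interpolation=cv2.INTER_CUBIC)
b=cv2.resize(s["img"][60:320,80:480],(400,260))
cv2.imwrite("pics/f.png",np.vstack([a,np.hstack([b,np.zeros((260,400,3),np.uint8)])]))
S=world(s)
for X in (W,S):
  q=sel(X,.023,.05,(.64,-.006),.12);print(len(q),cv2.minAreaRect(q[:,:2].astype(np.float32)*1000),np.percentile(q[:,2],[5,50,95]))
E
python3 p.py
```

```text
225 ((634.581298828125, -3.834503173828125), (27.524856567382812, 180.93038940429688), 78.19525146484375) [0.02346846 0.02917563 0.03463091]
218 ((636.9966430664062, -1.7787895202636719), (47.34990692138672, 191.28271484375), 73.44027709960938) [0.0233126  0.02914361 0.03557644]
t 42.48 grasp [ 0.3915 -0.1996  0.2676] yaw -12.2 F [-0.1  0.   0.8] gap 32.4 gf 0.0 q [-0.5   0.12  2.   -0.    1.02  1.29]
```

View pics/f.png

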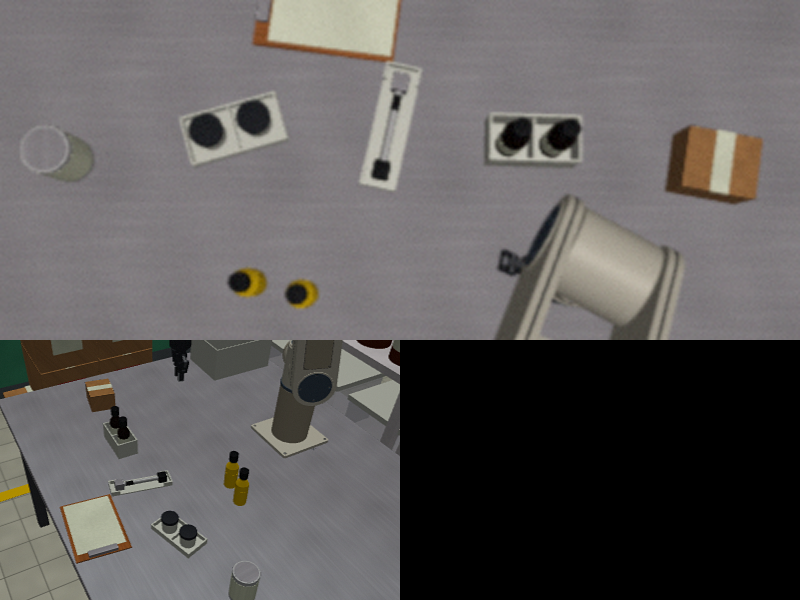

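The picture shows both bottles in the crate at (535,137), both tubs in the tray at (230,124), and the probe flat in the long tray at (392,125). The yellow bottles, carton and can have not moved.

```bash
python3 -c "
from station import sign_off; print(sign_off())"
```

```text
the job is handed in; nothing more can be done
None
```

The job is handed in at about 42 s: both bottles stand in the crate, both tubs stand in the shallow tray, the probe lies flat in its long tray, and the carton and can were left where they were.

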